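Close up the battery chest with the fingertips

TASK

Close up the ash chest with the fingertips alone: push its open drawer fully home without toppling the spent C cells standing in it, and swing the lid over and press it down until it lies flat on the rim. Grasp or lift nothing, and leave the other things on the board standing where they are.

Things in the scene. Friction and masses are not known exactly. Their poses are not given: they have to be found in the camera images.
- chest: ash chest, 170 mm deep (its x), 220 wide (its y), 134 high to the rim; it does not shift. Origin: centre of its underside on the board. Own x points from its front (drawer side) to its back (hinge side), y along the hinge line, z up. One drawer below in the front; above it an open tray, floor 86 mm up, with a lid hinged on the back rim
- drawer (a joint): how far the drawer stands out, m: 0 is fully home, front flush with the chest's front; at most 0.115. It slides out along the chest's -x. Its front is 198 mm wide, from 16 to 78 mm above the board; its floor 22 mm above the board. About 2 N moves it slowly; it stays where left
- drawer_knob (a point): centre of the flat end face of the round wooden knob (28 mm across) in the middle of the drawer front; the face stands 26 mm out from the front, 47 mm above the board, looking along the chest's -x; it moves with the drawer
- lid (a joint): lid angle, rad: 0 is shut, flat on the rim; 1.57 upright; 1.8 the most, leaning back. Stiff hinge: it stays where left; 1 to 3 N at the free edge swings it shut. A flat ash board, 176 mm from hinge line to free edge, 224 wide, 11 thick, no handle; shut, its outer face is 145 mm above the board and its edge overhangs the front by 6 mm
- lid_hinge (a point): middle of the hinge line, at the inner (lower) face of the lid on the chest's back rim, 134 mm above the board
- lid_edge (a point): middle of the lid's free edge, on its outer face (the one on top when shut); it moves with the lid
- drawer_cell0: a spent C cell, dark cylinder with a copper-coloured band, 26 mm diameter, 50 mm tall, 66 g, standing on end, loose, in the drawer; origin at the centre of its foot, z up its axis. It rides with the drawer and topples if the drawer is jerked or slammed
- drawer_cell1: a spent C cell, dark cylinder with a copper-coloured band, 26 mm diameter, 50 mm tall, 66 g, standing on end, loose, in the drawer; origin at the centre of its foot, z up its axis. It rides with the drawer and topples if the drawer is jerked or slammed
- drawer_cell2: a spent C cell, dark cylinder with a copper-coloured band, 26 mm diameter, 50 mm tall, 66 g, standing on end, loose, in the drawer; origin at the centre of its foot, z up its axis. It rides with the drawer and topples if the drawer is jerked or slammed
- bulb: a tubular LED bulb, white tube 32 mm diameter with a screw base, 130 mm long overall, 70 g, lying loose across the chest's upper tray; origin at the underside of the tube about mid-length, its length along y
- jar: blue plastic jar with screw top, 72 mm diameter, 93 mm tall, 160 g, standing on the board; origin at the centre of its underside. A bystander
- saucer: black ceramic saucer, 130 mm diameter, 18 mm high; origin at the centre of its underside. A bystander
- saucer_cell: a spent C cell, dark cylinder with a copper-coloured band, 26 mm diameter, 50 mm tall, 66 g, standing on the saucer; origin at the centre of its foot. A bystander
- cell_a: a spent C cell, dark cylinder with a copper-coloured band, 26 mm diameter, 50 mm tall, 66 g, standing on the board beside the open drawer; origin at the centre of its foot. A bystander
- cell_b: a spent C cell, dark cylinder with a copper-coloured band, 26 mm diameter, 50 mm tall, 66 g, standing on the board beside the open drawer; origin at the centre of its foot. A bystander
- lamp_head: chrome desk-lamp head, a dome standing on its rim, 112 mm diameter, 110 mm tall, 280 g; origin at the centre of the rim. A bystander
- carton: small upright cardboard bulb carton, 55 by 55 mm, 135 mm tall, 60 g; origin at the centre of its underside. A bystander

How it is judged:
By the outcome, as a careful person would: the job done as asked, in the order asked, and still so for the second after the job is handed in, with the robot touching nothing.
It also fails if it takes over 56 s, if anything falls off the work surface, if the arm or the gripper's body presses on something with over 40 N, if the wrist force passes 120 N, or if a joint passes its speed limit or range.

ROBOT

A 7-joint arm with a two-finger parallel gripper is mounted at the origin on the work surface. World frame = base frame: x ahead of the robot, y to its left, z up, the work surface at z = 0. Lengths are in m, angles in rad, forces in N, time in s.
With the tool pointing down it reaches from about 0.4 to 0.85 m from the base axis. Payload 10.4 kg.
Tool frame: the origin (TCP) lies between the finger pads; the fingertips stand 19 mm ahead of it and the grasp point (between the pads) is the TCP (manip.tips_ahead is the distance from the TCP to the fingertips, in m); z points along the fingers, y is the line along which they close (so a half turn about z gives the same grasp; the last joint's range is limited). The gripper opens to 85 mm and grips with 20 to 120 N. Pads are 22 mm wide; open, the fingers measure 114 mm over their backs; the gripper's body (76 mm by 85 mm) begins 54 mm behind the grasp point. The pads swing forward as they close: fully open they stand 13 mm farther back than shut.
Start: joints at [-1.327, 0.332, -0.065, 1.46, 0.022, 1.35, -0.088], TCP at [0.165, 0.603, 0.25] pointing down, gripper open.
Joint ranges: [-2.6, 2.6], [-0.5, 2.12], [-1.47, 1.34], [0.16, 2.42], [-1.27, 4.41], [0.06, 2.06], [-2.6, 2.6]. Speed limits (rad/s): [2.22, 2.22, 2.79, 2.79, 3.14, 3.14, 3.14].

INTERFACE

Orientations are given as a unit quaternion [x, y, z, w].
In Python, from workcell import manip, viewer gives the robot as it stands.
- The arm moves only by the tool arm_command, never from a script. Its argument "series" is text: rows parted by semicolons, each of 5 numbers parted by spaces: the closure, from 0 (fully open) to 1 (shut), then the shift along the tool's x, y, z normalised to -1 to 1, where 1 is 0.4 m, then the turn about the tool's z normalised to -1 to 1, where 1 is 180 degrees. In form: jaw tx ty tz spin; .... A call has exactly 10 rows; each row shifts and turns the commanded pose from where the row before left it, along the tool's axes as they then stand; what a row does not reach is not made up. A row lasts 1/8 s, in which the tool goes at most 62.5 mm and 10.7 degrees, less where a joint would pass 70% of its speed; a pose out of reach is approached as far as the arm can. A call with a number of a shift or a turn outside -1 to 1 is refused whole. A call with a gripper value outside its range is refused whole. The fingers move at their own pace and stop on an object; "newtons" is the grip in N (left out, the last holds). Time passes only in rows, so rows that do not move let the fingers close, or fill a call up. It gives the time, the measured TCP pose, the force, the opening and the grip force at its end, in the units of the state.
- manip.get_obs(): the state, without advancing time (a new reading comes with each control period).
- viewer.camera(name): name is "scene" or "top" or "wrist"; returns a dict with "pixels" (480x640x3 uint8, red, green, blue), "intrinsics" (3x3 intrinsics, pixels), "extrinsics" (4x4, takes a point from world to camera coordinates). Camera axes: x right, y up, looking along -z (the intrinsics and any distortion apply to the point x, -y, -z); pixel columns grow to the right and rows downward; lengths in m; the calibration is good to about 2 mm. A picture is of the moment at which its call begins. There is no depth.
- manip.hand_in(): hands the job in; it is judged then, once.
The state is a dict: "clock": time; "joint_pos": joint angles; "joint_velocities": joint speeds; "tau": joint torques, N m; "position": TCP position; "ee_rot": TCP orientation; "ft_force": force on the tool from outside, world axes, zero at the start; "torque": the same for the moment, N m; "grip_width": opening from 0.0 (shut) to 1.0 (fully open); "grasp_force": force on a finger pad.
Only numpy, scipy, OpenCV 4.12 (cv2) and the standard library are available. Lean on these libraries where they do the work, as an engineer would, in place of code of your own. Each camera call takes 0.05 s, during which the arm holds its last target. There are 200 camera calls.

## Working session

There is one attempt and no reset: what is moved stays moved. The work goes in short steps, Python scripts to look and compute and a tool call to move; the robot and the scene stay as the last step left them, time stands still between calls to the robot, and variables do not carry over. Pictures are saved under pics/ and viewed, at most 10 in all, crops included, and the job is handed in when it is done.

Besides the shell and the picture viewer there is one more tool, called after "Request:" as name(argument=value, ...) on one line, values as JSON. arm_command: Moves the arm, as the interface text tells. Scaled input: -1 to 1 covers 0.4 m each way for a shift and 180 degrees each way for a turn. Its arguments: {"type":"object","properties":{"series":{"type":"string"},"newtons":{"type":"number"}},"required":["series"]}

```bash
mkdir -p pics; cat > h.py <<'E'
import numpy as np, cv2
from workcell import manip, viewer
def snap(n,f):
    c=viewer.camera(n); cv2.imwrite(f'pics/{f}.png',c['pixels'][:,:,::-1]); np.savez(f'pics/{f}.npz',**c); return c
def ray(c,u,v):
    K=c['intrinsics'];E=c['extrinsics'];d=np.linalg.inv(K)@[u,v,1];d=np.array([d[0],-d[1],-d[2]])
    R=E[:3,:3];return -R.T@E[:3,3], R.T@d
def onz(c,u,v,z):
    o,d=ray(c,u,v);return o+d*(z-o[2])/d[2]
def tri(c1,p1,c2,p2):
    o1,d1=ray(c1,*p1);o2,d2=ray(c2,*p2);s=np.linalg.lstsq(np.c_[d1,-d2],o2-o1,rcond=None)[0]
    a=o1+d1*s[0];b=o2+d2*s[1];return (a+b)/2,np.linalg.norm(a-b)
def proj(c,p):
    q=c['extrinsics'][:3,:3]@p+c['extrinsics'][:3,3];k=c['intrinsics']@[q[0],-q[1],-q[2]];return k[:2]/k[2]
E
python3 - <<'E'
from h import *
np.set_printoptions(precision=4,suppress=True)
for n in('scene','top'):
    c=snap(n,n+'0');print(c['intrinsics'],c['extrinsics'],ray(c,320,240)[0],list(c))
print(manip.get_obs(),manip.tips_ahead)
E
```

```text
[[488.5466   0.     320.7244]
 [  0.     488.5466 231.2437]
 [  0.       0.       1.    ]] [[-0.3055  0.9521 -0.0152  0.21  ]
 [-0.8102 -0.2515  0.5296  0.4332]
 [ 0.5004  0.1741  0.8481 -1.5174]
 [ 0.      0.      0.      1.    ]] [1.1744 0.1731 1.0608] ['pixels', 'intrinsics', 'extrinsics']
[[471.3852   0.     312.9223]
 [  0.     471.3852 242.2173]
 [  0.       0.       1.    ]] [[ 0.01   -0.9998 -0.0173  0.0036]
 [ 0.997   0.0086  0.0767 -0.6225]
 [-0.0766 -0.018   0.9969 -1.2373]
 [ 0.      0.      0.      1.    ]] [ 0.5258 -0.0134  1.2813] ['pixels', 'intrinsics', 'extrinsics']
{'clock': 0.1, 'joint_pos': array([-1.3266,  0.3328, -0.0647,  1.4609,  0.0216,  1.3499, -0.0885]), 'joint_velocities': array([ 0.0016, -0.0015,  0.0016, -0.0013, -0.0014, -0.0009,  0.0011]), 'tau': array([  0.0009, -62.6744,   0.0487, -39.2427,   0.0162,   0.007 ,
         0.    ]), 'position': array([0.1647, 0.6026, 0.2496]), 'ee_rot': array([ 0.133 ,  0.9911, -0.0006, -0.    ]), 'ft_force': array([-0.2365,  0.1116,  0.073 ]), 'torque': array([ 0.0129,  0.0035, -0.0223]), 'grasp_force': 0.0, 'grip_width': 0.9977434796964203} 0.019
```

View pics/scene0.png

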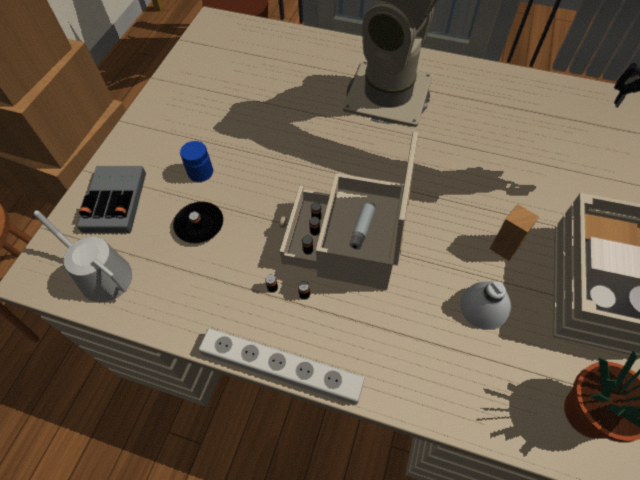

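View pics/top0.png

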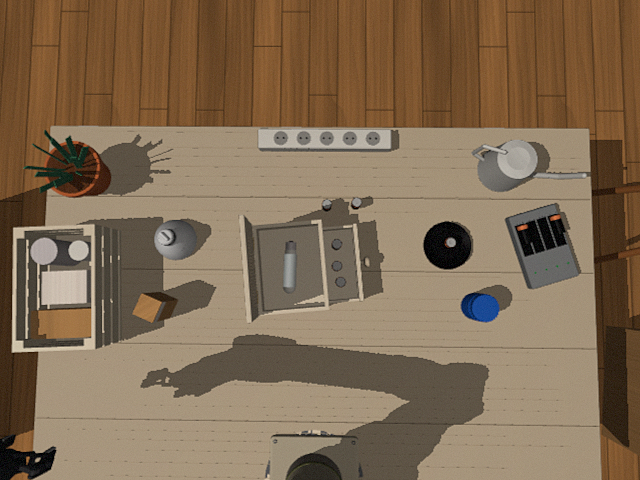

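The scene view has the chest at about (360,230), with the lid upright to its right and the drawer out to the left. In the top view the drawer front is at column ~360, the knob at (367,262), the lid at columns 240–255, and cells a and b at (327,204) and (356,203). The saucer is at (447,245) and the jar at (480,307). I'll zoom in for exact corners.

```bash
python3 - <<'E'
from h import *
a=cv2.imread('pics/top0.png')[190:340,225:425]; a=cv2.resize(a,None,fx=4,fy=4,interpolation=cv2.INTER_CUBIC);cv2.imwrite('pics/topc.png',a)
a=cv2.imread('pics/scene0.png')[130:310,255:455]; a=cv2.resize(a,None,fx=3.3,fy=3.3,interpolation=cv2.INTER_CUBIC);cv2.imwrite('pics/scenec.png',a)
E
```

```text
(no output)
```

View pics/topc.png

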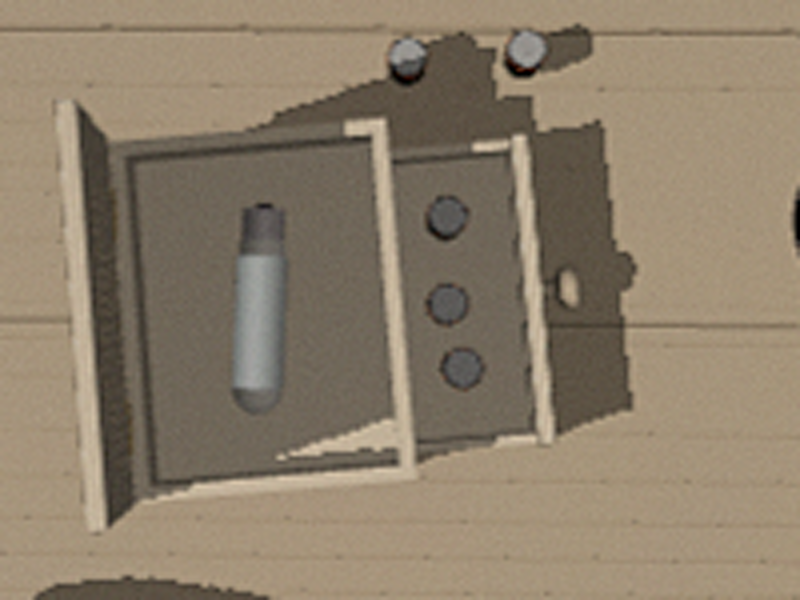

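View pics/scenec.png

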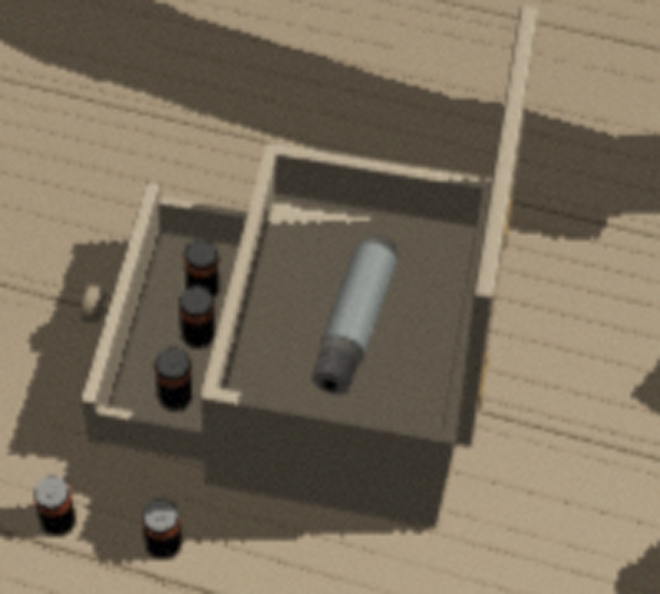

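```bash
python3 - <<'E'
from h import *
np.set_printoptions(precision=4,suppress=True)
t=np.load('pics/top0.npz');s=np.load('pics/scene0.npz')
T=lambda x,y:(225+(x+.5)/4-.5,190+(y+.5)/4-.5); S=lambda x,y:(255+x/3.3,130+y/3.3)
A=onz(t,*T(387,119),.134);B=onz(t,*T(416,477),.134)   # front rim corners
print('rim',A,B,np.linalg.norm(A-B))
As=onz(s,*S(272,148),.134);Bs=onz(s,*S(206,396),.134);print('rim scene',Bs,As)
C=onz(t,*T(526,136),.078);D=onz(t,*T(553,442),.078);print('drw',C,D,np.linalg.norm(C-D))
Cs=onz(s,*S(150,186),.078);Ds=onz(s,*S(86,402),.078);print('drw scene',Ds,Cs)
yx=(A-B);yx/=np.linalg.norm(yx); # world +x-ish
ax=np.array([-yx[1],yx[0],0]); print('chest x',ax,np.degrees(np.arctan2(ax[1],ax[0])))
print('ext',((A+B)/2-(C+D)/2)@ax, ((As+Bs)/2-(Cs+Ds)/2)@ax)
print('knob',tri(t,T(572,287),s,S(90,300)),onz(t,*T(572,287),.047))
M=(A+B)/2; h=M+ax*.17;print('hinge',h)
for n,p,q in(('near',T(97,527),S(530,10)),):print(n,tri(t,p,s,q))
for p in((58,102),(76,104),(90,528),(105,524)):print('edge if z=.31',onz(t,*T(*p),.31))
for z,n,p in((.05,'a',(408,47)),(.05,'b',(526,48)),(.072,'c0',(447,214)),(.072,'c1',(447,302)),(.072,'c2',(462,366))):print(n,onz(t,*T(*p),z))
for n,p,z in(('saucer',(447,245),.018),('jar',(482,305),.093),('scell',(450,242),.068),('lamp',(170,237),.1),('carton',(148,300),.135)):print(n,onz(t,*p,z))
E
```

```text
rim [ 0.6703 -0.0128  0.134 ] [ 0.4529 -0.0321  0.134 ] 0.2182087114001797
rim scene [ 0.6758 -0.0092  0.134 ] [ 0.4632 -0.0276  0.134 ]
drw [ 0.6671 -0.1019  0.078 ] [ 0.4723 -0.1196  0.078 ] 0.1955340602754725
drw scene [ 0.6753 -0.0991  0.078 ] [ 0.4829 -0.118   0.078 ]
chest x [-0.0888  0.9961  0.    ] 95.0928742997378
ext 0.08866665101336357 0.09066704441626032
knob (array([ 0.5722, -0.136 ,  0.0414]), np.float64(0.0020853593501153653)) [ 0.5717 -0.1345  0.047 ]
hinge [0.5465 0.1469 0.134 ]
near (array([0.4364, 0.1338, 0.3007]), np.float64(0.0024841536287329097))
edge if z=.31 [0.6557 0.1584 0.31  ]
edge if z=.31 [0.6547 0.149  0.31  ]
edge if z=.31 [0.4364 0.1372 0.31  ]
edge if z=.31 [0.4385 0.1295 0.31  ]
a [ 0.7287 -0.0261  0.05  ]
b [ 0.7286 -0.1038  0.05  ]
c0 [ 0.6169 -0.0518  0.072 ]
c1 [ 0.5604 -0.0522  0.072 ]
c2 [ 0.5197 -0.062   0.072 ]
saucer [ 0.6185 -0.3491  0.018 ]
jar [ 0.4641 -0.4141  0.093 ]
scell [ 0.6227 -0.3436  0.068 ]
lamp [0.6267 0.3697 0.1   ]
carton [0.4695 0.407  0.135 ]
```

Request:
arm_command(series="0 0 0 -0.125 -0.057; 0 0 0 -0.125 -0.057; 0 0 0 -0.125 0; 0 -0.08 -0.08 0 0; 0 -0.08 -0.08 0 0; 0 -0.08 -0.08 0 0; 0 -0.08 -0.08 0 0; 0 -0.08 -0.08 0 0; 0 -0.08 -0.08 0 0; 0 -0.08 -0.08 0 0")

```text
clock: 1.35
position: [0.4092, 0.3991, 0.4]
ee_rot: [-0.046, 0.999, -0.0, -0.0]
ft_force: [0.8, -0.0, -0.8]
grip_width: 1.001
grasp_force: 0.0
```

Request:
arm_command(series="0 -0.022 -0.12 0 0; 0 -0.022 -0.12 0 0; 0 -0.022 -0.12 0 0; 0 -0.022 -0.12 0 0; 0 -0.022 -0.12 0 0; 0 -0.022 -0.12 0 0; 0 -0.022 -0.12 0 0; 0 -0.022 -0.12 0 0; 0 -0.022 -0.12 0 0; 0 -0.022 -0.12 0 0")

```text
clock: 2.6
position: [0.5398, -0.0712, 0.4001]
ee_rot: [-0.046, 0.999, 0.0, -0.0]
ft_force: [0.0, 0.5, 0.2]
grip_width: 1.0
grasp_force: 0.0
```

Request:
arm_command(series="0 -0.016 -0.1 0 0; 0 -0.016 -0.1 0 0; 0 -0.016 -0.1 0 0; 0 -0.016 -0.1 0 0; 0 0 0 0.125 0; 0 0 0 0.125 0; 0 0 0 0.125 0; 0 0 0 0.125 0; 0 0 0 0.125 0; 0 0 0 0.12 0")

```text
clock: 3.85
position: [0.5794, -0.2263, 0.1003]
ee_rot: [-0.046, 0.999, 0.0, -0.0]
ft_force: [0.4, -0.3, 0.4]
grip_width: 1.003
grasp_force: 0.0
```

```bash
python3 - <<'E'
from h import *
s=snap('scene','s1');t=snap('top','t1')
a=cv2.resize(s['pixels'][150:310,200:400],(800,640))[:600,:,::-1]
cv2.imwrite('pics/s1c.png',cv2.resize(a,(600,450)))
o=manip.get_obs();print(o['position'])
E
```

```text
[ 0.57654116 -0.22520588  0.09695986]
```

View pics/s1c.png

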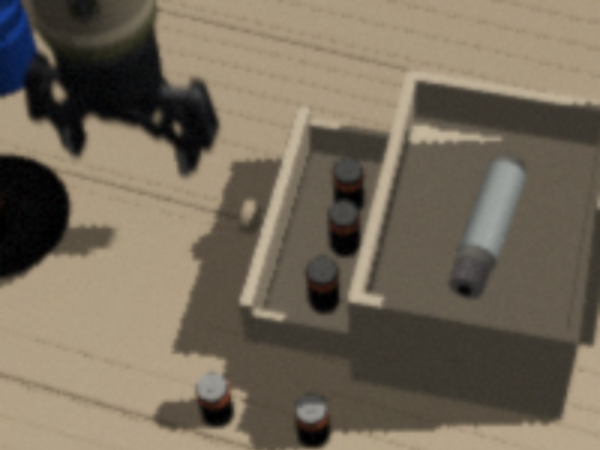

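The gripper is open beside the drawer, with its leading finger at about (190,150) in the crop and the knob at (248,210), and the way between them is clear. I'll go down and creep in.

Request:
arm_command(series="0 0 0 0.07 0; 0 0 0 0.065 0; 0 0 0.008 0 0; 0 0 0.008 0 0; 0 0 0.008 0 0; 0 0 0.008 0 0; 0 0 0.008 0 0; 0 0 0.008 0 0; 0 0 0.008 0 0; 0 0 0.008 0 0")

```text
clock: 5.2
position: [0.5774, -0.201, 0.0483]
ee_rot: [-0.046, 0.999, 0.0, -0.0]
ft_force: [-0.3, -0.4, -0.0]
grip_width: 0.998
grasp_force: 0.0
```

Request:
arm_command(series="0 0 0.006 0 0; 0 0 0.006 0 0; 0 0 0.006 0 0; 0 0 0.006 0 0; 0 0 0.006 0 0; 0 0 0.006 0 0; 0 0 0.006 0 0; 0 0 0.006 0 0; 0 0 0.006 0 0; 0 0 0.006 0 0")

```text
clock: 6.45
position: [0.5752, -0.1771, 0.0483]
ee_rot: [-0.046, 0.999, 0.0, -0.0]
ft_force: [-0.4, -1.5, -0.2]
grip_width: 1.001
grasp_force: 0.8
```

Request:
arm_command(series="0 0 0.006 0 0; 0 0 0.007 0 0; 0 0 0.008 0 0; 0 0 0.008 0 0; 0 0 0.008 0 0; 0 0 0.008 0 0; 0 0 0.008 0 0; 0 0 0.008 0 0; 0 0 0.008 0 0; 0 0 0.008 0 0")

```text
clock: 7.7
position: [0.5724, -0.1464, 0.0483]
ee_rot: [-0.046, 0.999, 0.0, -0.0]
ft_force: [-1.5, -1.2, 0.7]
grip_width: 1.0
grasp_force: 0.8
```

```bash
python3 - <<'E'
from h import *
s=snap('scene','s2')
a=cv2.resize(s['pixels'][150:310,220:420],(600,480))[:,:,::-1]
cv2.imwrite('pics/s2c.png',a)
E
```

```text
(no output)
```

View pics/s2c.png

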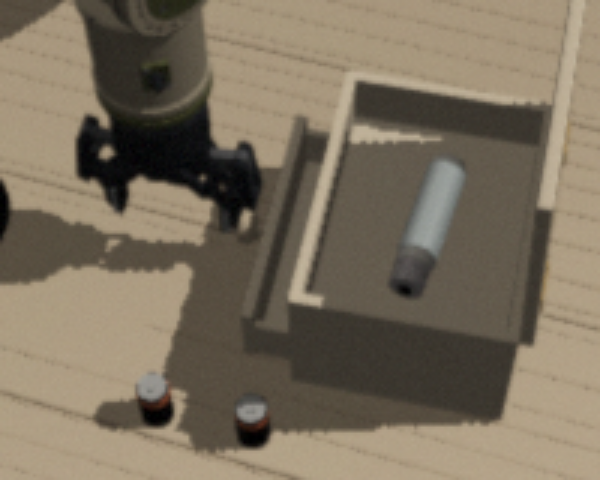

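The drawer is moving with the push. The finger sits on the knob, and the drawer front now runs from (300,118) to (246,320) in the crop. Cells a and b are still standing.

Request:
arm_command(series="0 0 0.008 0 0; 0 0 0.008 0 0; 0 0 0.008 0 0; 0 0 0.008 0 0; 0 0 0.008 0 0; 0 0 0.008 0 0; 0 0 0.008 0 0; 0 0 0.008 0 0; 0 0 0.008 0 0; 0 0 0.008 0 0")

```text
clock: 9.0
position: [0.5695, -0.1145, 0.0483]
ee_rot: [-0.046, 0.999, 0.0, 0.0]
ft_force: [0.2, -1.2, -0.7]
grip_width: 1.001
grasp_force: 0.8
```

Request:
arm_command(series="0 0 0.006 0 0; 0 0 0.005 0 0; 0 0 0.004 0 0; 0 0 0.004 0 0; 0 0 0.004 0 0; 0 0 0.004 0 0; 0 0 0.004 0 0; 0 0 0.004 0 0; 0 0 0.003 0 0; 0 0 0.003 0 0")

```text
clock: 10.25
position: [0.5683, -0.1052, 0.0489]
ee_rot: [-0.043, 0.999, -0.004, 0.001]
ft_force: [3.4, -24.1, -4.5]
grip_width: 1.001
grasp_force: 12.3
```

```bash
python3 - <<'E'
from h import *
s=snap('scene','s3')
t=snap('top','t3')
a=cv2.resize(s['pixels'][150:290,260:400],(560,560),interpolation=cv2.INTER_CUBIC)[:,:,::-1]
cv2.imwrite('pics/s3c.png',a)
E
```

```text
(no output)
```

View pics/s3c.png

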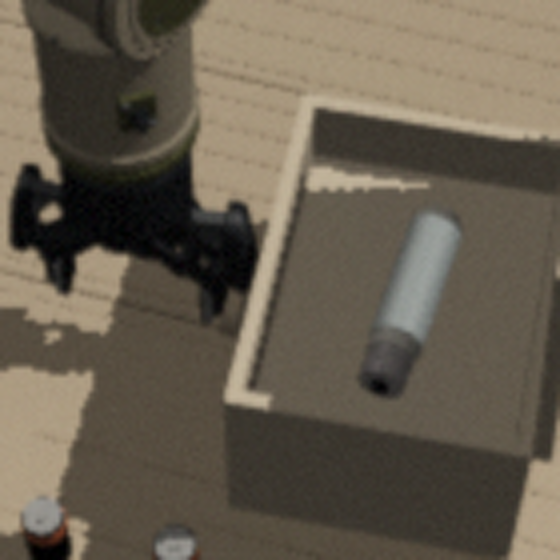

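The drawer front has disappeared behind the rim, so it is flush, and the 24 N reading is the end stop. The bystander cells are still standing. Next I'll back off, rise, shut the fingers and go round behind the lid.

Request:
arm_command(series="0 0 -0.01 0 0; 0 0 -0.03 0 0; 0 0 -0.06 0 0; 0 0 0 -0.133 0; 0 0 0 -0.133 0; 0 0 0 -0.133 0; 1 0 0 -0.133 0; 1 0 0 -0.133 0; 1 0 0 -0.133 0; 1 0 0 -0.133 0")

```text
clock: 11.6
position: [0.5714, -0.1379, 0.4227]
ee_rot: [-0.046, 0.999, 0.001, 0.0]
ft_force: [1.2, -0.4, -0.2]
grip_width: 0.145
grasp_force: 0.0
```

Request:
arm_command(series="1 0 0.115 0 0; 1 0 0.115 0 0; 1 0 0.115 0 0; 1 0 0.115 0 0; 1 0 0.115 0 0; 1 0 0.115 0 0; 1 0 0.115 0 0; 1 0 0.115 0 0; 1 0 0 0 0; 1 0 0 0 0")

```text
clock: 12.85
position: [0.5382, 0.2277, 0.4208]
ee_rot: [-0.046, 0.999, -0.0, -0.0]
ft_force: [-0.4, -0.4, 0.5]
grip_width: 0.001
grasp_force: 0.0
```

```bash
python3 - <<'E'
from h import *
np.set_printoptions(precision=4,suppress=True)
s=snap('scene','s4');print(manip.get_obs()['position'])
a=cv2.resize(s['pixels'][80:320,240:480],(560,560),interpolation=cv2.INTER_CUBIC)[:,:,::-1]
cv2.imwrite('pics/s4c.png',a)
E
```

```text
[0.5384 0.2271 0.4209]
```

View pics/s4c.png

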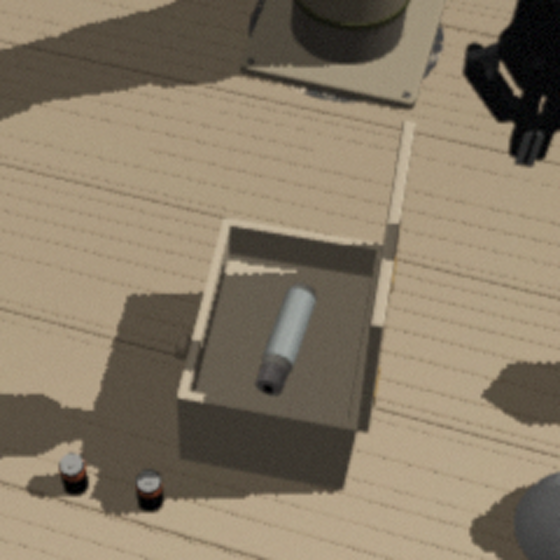

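The lid stands upright, with its top edge running from (408,125) to (380,320) in the crop. The shut fingers are behind and above it, and the drawer is flush with the knob showing at (182,347).

Request:
arm_command(series="1 0 0 0.1 0; 1 0 0 0.1 0; 1 0 0 0.095 0; 1 0 -0.025 0 0; 1 0 -0.025 0 0; 1 0 -0.025 0 0; 1 0 -0.025 0 0; 1 0 -0.012 0 0; 1 0 -0.012 0 0; 1 0 -0.012 0 0")

```text
clock: 14.15
position: [0.543, 0.174, 0.3027]
ee_rot: [-0.046, 0.999, 0.0, -0.0]
ft_force: [1.3, 0.0, 0.3]
grip_width: 0.004
grasp_force: 0.0
```

Request:
arm_command(series="1 0 -0.01 0 0; 1 0 -0.01 0 0; 1 0 -0.01 0 0; 1 0 -0.01 0 0; 1 0 -0.01 0 0; 1 0 -0.01 0 0; 1 0 -0.01 0.002 0; 1 0 -0.0215 0.004 0; 1 0 -0.0215 0.004 0; 1 0 -0.0215 0.004 0")

```text
clock: 15.4
position: [0.5481, 0.1196, 0.297]
ee_rot: [-0.045, 0.999, 0.0, 0.0]
ft_force: [1.4, 1.7, -1.0]
grip_width: 0.003
grasp_force: 1.0
```

Request:
arm_command(series="1 0 -0.0204 0.0078 0; 1 0 -0.0204 0.0078 0; 1 0 -0.0204 0.0078 0; 1 0 -0.0188 0.0112 0; 1 0 -0.0188 0.0112 0; 1 0 -0.0188 0.0112 0; 1 0 -0.0124 0.0108 0; 1 0 -0.0124 0.0108 0; 1 0 -0.0124 0.0108 0; 1 0 -0.0124 0.0108 0")

```text
clock: 16.65
position: [0.5541, 0.0536, 0.2567]
ee_rot: [-0.046, 0.999, 0.0, -0.0]
ft_force: [0.6, 0.8, 0.3]
grip_width: -0.002
grasp_force: 0.8
```

Request:
arm_command(series="1 0 -0.014 0.0169 0; 1 0 -0.014 0.0169 0; 1 0 -0.014 0.0169 0; 1 0 -0.0106 0.019 0; 1 0 -0.0106 0.019 0; 1 0 -0.0106 0.019 0; 1 0 -0.0054 0.0155 0; 1 0 -0.0054 0.0155 0; 1 0 -0.0054 0.0155 0; 1 0 -0.0054 0.0155 0")

```text
clock: 17.9
position: [0.5575, 0.016, 0.1887]
ee_rot: [-0.046, 0.999, 0.0, -0.0]
ft_force: [-0.5, 0.9, 0.7]
grip_width: 0.0
grasp_force: 0.5
```

Request:
arm_command(series="1 0 -0.0018 0.01 0; 1 0 -0.0018 0.01 0; 1 0 -0.0018 0.01 0; 1 0 -0.0018 0.01 0; 1 0 -0.0018 0.01 0; 1 0 0 0.01 0; 1 0 0 0.004 0; 1 0 0 0.003 0; 1 0 0 0.003 0; 1 0 0 0.003 0")

```text
clock: 19.15
position: [0.5582, 0.0121, 0.1641]
ee_rot: [-0.045, 0.999, 0.001, 0.001]
ft_force: [-23.8, -1.4, 52.2]
grip_width: -0.002
grasp_force: 26.3
```

Request:
arm_command(series="1 0 0 -0.005 0; 1 0 0 -0.005 0; 1 0 0 -0.02 0; 1 0 0 -0.1 0; 1 0 0 -0.1 0; 1 0 0.1 -0.1 0; 1 0 0.12 -0.1 0; 1 0 0.12 0 0; 1 0 0.12 0 0; 1 0 0.12 0 0")

```text
clock: 20.4
position: [0.5364, 0.245, 0.3322]
ee_rot: [-0.046, 0.999, 0.0, 0.0]
ft_force: [0.5, 0.8, 0.0]
grip_width: 0.0
grasp_force: 0.0
```

```bash
python3 - <<'E'
from h import *
np.set_printoptions(precision=4,suppress=True)
s=snap('scene','s5');t=snap('top','t5');print(manip.get_obs()['position'])
a=cv2.resize(s['pixels'][130:310,190:400],(560,480),interpolation=cv2.INTER_CUBIC)[:,:,::-1]
b=cv2.resize(t['pixels'][190:340,225:425],(640,480),interpolation=cv2.INTER_CUBIC)[:,:,::-1]
cv2.imwrite('pics/f.png',cv2.resize(np.hstack([a,b]),(800,320)))
E
```

```text
[0.5347 0.2499 0.3311]
```

View pics/f.png

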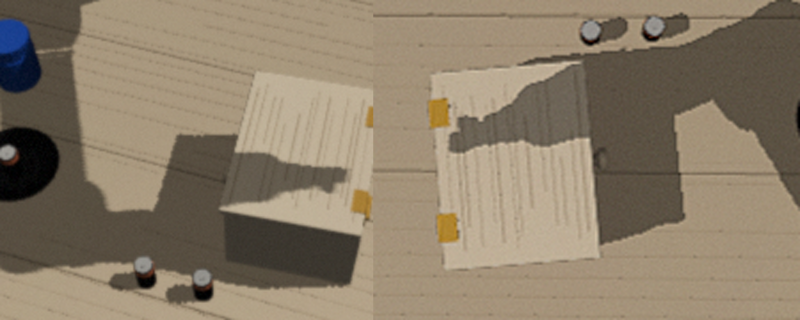

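```bash
python3 - <<'E'
from h import *
np.set_printoptions(precision=4,suppress=True)
t=np.load('pics/t5.npz');k=200/426.7;T=lambda x,y:(225+(x-373.3)*k,190+y*150/320)
print('knob',onz(t,*T(604,158),.047));C=[onz(t,*T(*p),.145) for p in((431,73),(583,62),(598,258),(446,269))]
print(np.array(C),[np.linalg.norm(C[i]-C[i-1]) for i in range(4)])
s=np.load('pics/s5.npz');S=lambda x,y:(190+x*210/373.3,130+y*180/320)
print([tri(t,T(598,258),s,S(256,72)),tri(t,T(583,62),s,S(221,209))])
E
```

```text
knob [ 0.5638 -0.0445  0.047 ]
[[ 0.6557  0.1556  0.145 ]
 [ 0.6697 -0.0174  0.145 ]
 [ 0.4488 -0.036   0.145 ]
 [ 0.4346  0.1344  0.145 ]] [np.float64(0.22210931146167373), np.float64(0.17358974251647705), np.float64(0.22169267685425784), np.float64(0.17096558246734345)]
[(array([ 0.4483, -0.0384,  0.129 ]), np.float64(0.004294217355275941)), (array([ 0.6713, -0.0176,  0.1329]), np.float64(0.0003828608827224145))]
```

The lid lies flat on the rim and the drawer is home: the knob is about 26 mm out from the front. The bystanders are standing and the arm is clear, so I'm handing in.

```bash
python3 -c "
from workcell import manip
print(manip.hand_in())"
```

```text
the job is handed in; nothing more can be done
None
```

The drawer is pushed home and the lid pressed flat on the rim, using fingertips only; the job was handed in at about 20 s, and every bystander in the final close-up was still standing, though the cells inside the shut drawer couldn't be seen after closing.

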